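# Set a ring blank in the collet block and hold the punch ready over it

### The arm

A 6-joint arm with a two-finger parallel gripper is mounted at the origin on the work surface; the furniture and walls round the work are solid. World frame = base frame: x ahead of the robot, y to its left, z up, the work surface at z = 0. Lengths are in m, angles in rad, forces in N, time in s.
With the tool pointing down it reaches from about 0.425 to 1.125 m from the base axis. Payload 14.9 kg.
Tool frame: the origin (TCP) lies midway between the tips of the shut fingers; the grasp point (between the pads) lies 19 mm behind it (robot.tcp_to_grasp is the distance from the TCP to the grasp point, in m); z points along the fingers, y is the line along which they close (so a half turn about z gives the same grasp; the last joint's range is limited). The gripper opens to 91 mm and grips with 3 to 60 N. Pads are 32 mm wide; open, the fingers measure 118 mm over their backs; the gripper's body (76 mm by 178 mm) begins 60 mm behind the grasp point.
Start: joints at [1.275, 0.379, 1.734, -0, 1.028, -0.033], TCP at [0.182, 0.676, 0.214] pointing down, gripper open.
Joint ranges: [-2.77, 2.77], [-0.74, 2.19], [0, 2.66], [-1.06, 4.2], [0.31, 2.87], [-3.08, 3.08]. Speed limits (rad/s): [1.89, 1.89, 2.39, 3.14, 3.14, 3.14].

### API

Orientations are given as a 3x3 rotation matrix whose columns are the frame's x, y, z axes.
In Python, from cell import robot, optics gives the robot as it stands.
- The arm moves only by the tool play_rows, never from a script. Its argument "targets" is a list that holds one entry, the list of rows, each a list of 4 numbers: the shift along the tool's x, y, z in m, then the turn about the tool's z in rad. In form: [[[x, y, z, roll], ...]]. A call has 1 to 8 rows; each row shifts and turns the commanded pose from where the row before left it, along the tool's axes as they then stand; what a row does not reach is not made up. A row lasts 1/8 s, in which the tool goes at most 62.5 mm and 10.7 degrees, less where a joint would pass 70% of its speed; a pose out of reach is approached as far as the arm can. A call is refused whole if a number of a shift passes 0.0625 or a number of a turn 0.188, either way. A call with a gripper value outside its range is refused whole. "grip" is the opening in per cent of the stroke, from 0 (shut) to 100 (fully open), set as the call begins (left out, the last holds). The fingers move at their own pace and stop on an object; "force" is the grip in N (left out, the last holds). Time passes only in rows, so rows that do not move let the fingers close. It gives the time, the measured TCP pose, the force, the opening and the grip force at its end, in the units of the state.
- robot.get_state(): the state, without advancing time (a new reading comes with each control period).
- optics.get_image(name): name is "scene" or "top" or "wrist"; returns the picture (480x640x3 uint8, blue, green, red); there is no depth.
- optics.camera_model(name): a dict with "K" (3x3 intrinsics, pixels), "R" (3x3) and "t" (3): a world point X has camera coordinates R X + t. Camera axes: x right, y down, z forward; pixel columns grow to the right and rows downward; lengths in m; the calibration is good to about 2 mm. A picture is of the moment at which its call begins: read the wrist's pose just before it. camera_model takes no time and is no camera call; for the wrist camera it gives the pose at the moment of the call.
- robot.close_job(): hands the job in; it is judged then, once.
The state is a dict: "time": time; "joints": joint angles; "joint_vel": joint speeds; "joint_torque": joint torques, N m; "eef_pos": TCP position; "tool_rot": TCP orientation; "contact_force": force on the tool from outside, world axes, zero at the start; "wrist_torque": the same for the moment, N m; "gripper_width": finger opening in m; "gripper_force": force on a finger pad.
Only numpy, scipy, OpenCV 4.12 (cv2) and the standard library are available. Lean on these libraries where they do the work, as an engineer would, in place of code of your own. Each camera call takes 0.05 s, during which the arm holds its last target. There are 200 camera calls.

### The job

Get this ring ready to be flared: lift the ring blank off the bench block and seat it level in the middle-sized stepped seat of the steel collet block, let go of it, then take the middle-sized punch out of the wooden stand, carry it over the soldering bricks and finish holding it in the gripper, still and upright, centred over the ring with its pilot tip about 5 mm clear of the ring's top, so that I can check the seating before I strike. The punch must never touch the ring, and the other two punches, the bricks and the brush jar stay where they are.

Things in the scene. Friction and masses are not known exactly. Their poses are not given: they have to be found in the camera images.
- bench_board: Thick wooden bench board, 480 mm (x) by 430 mm (y), fixed, its top 46 mm above the counter; origin at the centre of its underside. The bench block, the collet block, the bricks and the brush jar stand on it; the punch stand is beside it, on the counter itself.
- ring_centre (a point): Centre (half-way up) of the ring blank: a plain bronze-brown band, 25 mm outside diameter, hole about 20 mm, 9 mm high, 15 g, loose, lying flat on the bench block. z is the ring's axis.
- bench_block: Bare steel bench block, 52x52 mm, 28 mm high, fixed; origin at the centre of its underside. The ring lies on it at the start.
- collet_block: Bare steel block, 56 mm (its x) by 126 mm (its y), 26 mm high, fixed; origin at the centre of its underside. Three tapered seats in a row along its y, with mouths 20, 30 and 40 mm wide at y = -44, -10 and +34 mm. Each mouth tapers in by 2 mm of radius to a flat ledge 3.5 mm below the top, round a through hole.
- middle_seat (a point): Centre of the mouth of the middle-sized (30 mm) seat, level with the block's top; z up. The ring lies flat on this seat's ledge, which is 26 mm wide at its outer edge: its bottom 3.5 mm below the block's top, its upper 5.5 mm standing proud. Let go within about 2 mm of the centre, from low down, it drops into place by itself.
- punch_stand: Wooden stand, top 56 mm (its x) by 182 mm (its y), 36 mm high, fixed; origin at the centre of its underside. Three equal holes 11 mm wide, 17 mm deep at y = -60, 0 and +60 mm, a punch in each; which is where varies.
- middle_punch_centre (a point): Half-way up the middle-sized punch, on its axis, 45 mm above its tip. Bare steel, 90 mm long, 0.2 to 0.4 kg, shank 25 mm diameter from 21 mm above the tip to the head; below it a taper to a flat shoulder 16 mm across, 14 mm above the tip; below that a pilot pin, 9 mm diameter. Loose, pilot down in a hole, its shoulder on the stand's top. z points up to the head.
- middle_punch_tip (a point): Middle of the flat lower end of the middle punch's pilot pin; z points up along the punch.
- small_punch_centre (a point): Half-way up the small punch: like the middle one (90 mm long, same pilot, same stand) but 18 mm in diameter. Stays in the stand.
- large_punch_centre (a point): Half-way up the large punch: like the middle one (90 mm long, same pilot, same stand) but 34 mm in diameter. Stays in the stand.
- big_brick_centre (a point): Centre of the big pale soldering brick, 83x153 mm, 55 mm high (its y is its length), loose, on the bench board between the stand and the collet block.
- small_brick_centre (a point): Centre of the smaller brown soldering brick, 67x122 mm, 27 mm high (its y is its length), loose, on top of the big brick; its top is 82 mm above the board, 128 mm above the counter.
- brush_jar_centre (a point): Half-way up the glass jar with brushes, 62 mm across, 169 mm high, loose, on the board beyond the collet block.

How it is judged:
On the way:
1. the ring is let go, seated level in the middle seat (horizontal distance between ring_centre and middle_seat below 0.0025 m and z of ring_centre in the frame of middle_seat between -0.001 and 0.003 m and angle between ring_centre's own z axis and vertical below 0.12 rad and contact force between the fingers and ring_blank below 0.05 N), for 0.3 s.
At the end, for the whole second after the job is handed in: Ring level in the middle seat (2.5 mm of centre, 2 mm of resting height, 7 deg), let go; gripper holds the middle punch still, upright (6 deg), tip within 4 mm of the ring axis and 1 to 12 mm above the ring top (6.5 to 17.5 mm above the block), touching neither ring nor block (all of step 1 and horizontal distance between middle_punch_tip and ring_centre below 0.004 m and z of middle_punch_tip in the frame of middle_seat between 0.0065 and 0.0175 m and angle between middle_punch_tip's own z axis and vertical below 0.1 rad and linear speed of middle_punch below 0.02 m/s and contact force between the fingers and middle_punch above 1 N and contact force between middle_punch and ring_blank below 0.05 N and contact force between middle_punch and collet_block below 0.05 N); the arm keeps its last pose, push and grip.
It fails at once if the middle punch touches the ring (contact force between middle_punch and ring_blank above 0.3 N).
It fails at once if another punch shifted by more than 20 mm (distance of any of small_punch_centre, large_punch_centre from where it was at the start of the episode above 0.02 m).
It fails at once if a brick shifted by more than 20 mm (distance of any of big_brick_centre, small_brick_centre from where it was at the start of the episode above 0.02 m).
It fails at once if the brush jar shifted by more than 20 mm (distance of brush_jar_centre from where it was at the start of the episode above 0.02 m).
It also fails if it takes over 67 s, if anything falls off the work surface, if the arm or the gripper's body presses on something with over 40 N, if the wrist force passes 120 N, or if a joint passes its speed limit or range.

## Working session

There is one attempt and no reset: what is moved stays moved. The work goes in short steps, Python scripts to look and compute and a tool call to move; the robot and the scene stay as the last step left them, time stands still between calls to the robot, and variables do not carry over. Pictures are saved under pics/ and viewed, at most 10 in all, crops included, and the job is handed in when it is done.

Besides the shell and the picture viewer there is one more tool, called after "Call:" by a JSON object that holds its "name" and its "arguments", one argument or row to a line. play_rows: Moves the arm, as the interface text tells. Its arguments: {"type":"object","properties":{"targets":{"type":"array"},"grip":{"type":"number"},"force":{"type":"number"}},"required":["targets"]}

```bash
mkdir -p pics; ls; python3 - <<'E'
from cell import robot, optics
import cv2
for n in ("scene","top"):
    cv2.imwrite(f"pics/{n}0.png",optics.get_image(n)); m=optics.camera_model(n); print(n,m)
s=robot.get_state(); print(s)
E
```

```text
pics
scene {'K': array([[473.42776584,   0.        , 327.32369256],
       [  0.        , 473.42776584, 234.22264584],
       [  0.        ,   0.        ,   1.        ]]), 'R': array([[-0.85956413, -0.51094722,  0.00908018],
       [-0.36601221,  0.6031462 , -0.70869579],
       [ 0.35662947, -0.61249293, -0.70545576]]), 't': array([0.57398015, 0.21724919, 0.89481415])}
top {'K': array([[476.445943  ,   0.        , 308.53079097],
       [  0.        , 476.445943  , 240.38775552],
       [  0.        ,   0.        ,   1.        ]]), 'R': array([[ 0.02455786, -0.99965648,  0.00915655],
       [-0.99564647, -0.02528112, -0.08971601],
       [ 0.08991667, -0.00691345, -0.9959253 ]]), 't': array([0.11570268, 0.5909008 , 1.04450776])}
{'time': 0.1, 'joints': array([ 1.27472503e+00,  3.79374819e-01,  1.73468242e+00,  1.02123589e-06,
        1.02853129e+00, -3.33499819e-02]), 'joint_vel': array([-0.00112377, -0.0031645 , -0.00154693, -0.00041115,  0.0005824 ,
       -0.00045642]), 'joint_torque': array([-2.80708278e-03, -7.65029597e+01, -4.35289264e+01,  6.50980440e-02,
        3.98631720e-02,  1.66439385e-06]), 'eef_pos': array([0.18173576, 0.67564271, 0.21336057]), 'tool_rot': array([[-9.65686663e-01,  2.59709808e-01, -2.91396966e-04],
       [ 2.59709969e-01,  9.65686194e-01, -9.52286523e-04],
       [ 3.40798770e-05, -9.95289091e-04, -9.99999504e-01]]), 'contact_force': array([-0.40206856,  0.13608904,  0.43179154]), 'wrist_torque': array([-0.00171286,  0.00311354, -0.0413478 ]), 'gripper_force': 0.0, 'gripper_width': 0.0911992053357928}
```

View pics/scene0.png

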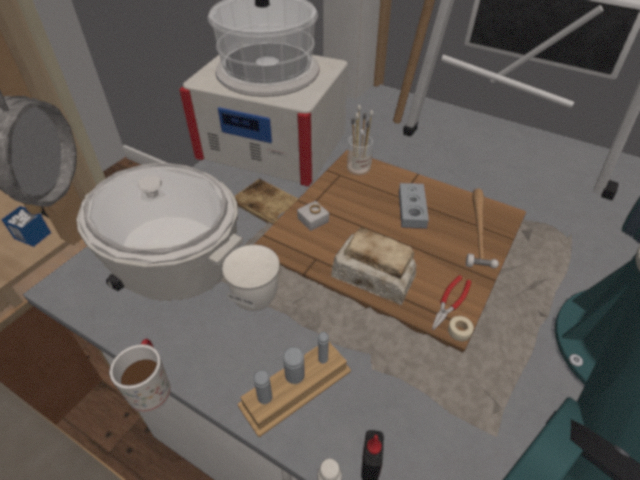

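View pics/top0.png

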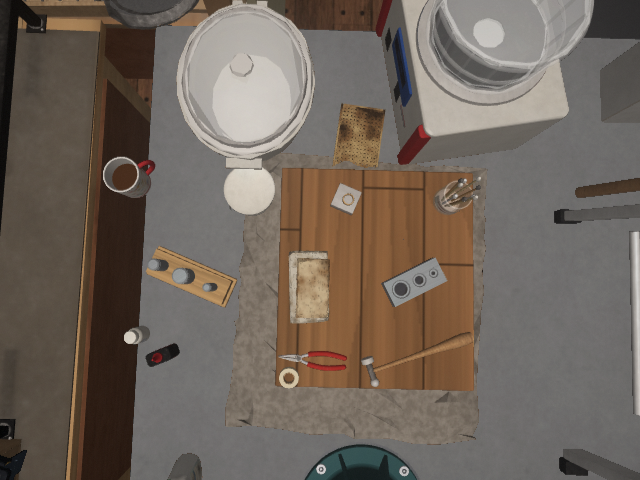

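The punch stand is at top px (158,265), (182,276), (209,287). The middle punch looks like the left one at (158,265), with the large one in the centre and the small one at (209,287). The ring is at (348,199) and the middle seat at (420,280). Next I'll get coarse positions.

```bash
cat > h.py <<'E'
from cell import robot, optics
import numpy as np, cv2
def ray(m,u,v,z):
    K,R,t=(np.array(m[k]) for k in "KRt")
    c=-R.T@t; d=R.T@np.linalg.solve(K,[u,v,1.]); return c+d*(z-c[2])/d[2]
def proj(m,X):
    p=np.array(m["K"])@(np.array(m["R"])@np.array(X)+m["t"]); return p[:2]/p[2]
def totool(s,d):  # world delta -> tool axes
    return s["tool_rot"].T@np.array(d)
E
python3 - <<'E'
from h import *
m=optics.camera_model("top"); im=cv2.imread("pics/top0.png")
for n,u,v,z in [("ring",348,199,.083),("seat",420,280,.072),("seatbig",402,289,.072),("seatsm",434,273,.072),("pL",158,265,.112),("pC",182,276,.112),("pR",209,287,.112),("brickS",313,287,.128),("jar",455,197,.2),("board corner",281,169,.046),("board c2",473,389,.046)]:
    print(n,ray(m,u,v,z).round(3))
a=cv2.resize(im[235:315,135:250],None,fx=4,fy=4,interpolation=2)
b=cv2.resize(im[175:315,330:460],None,fx=3,fy=3,interpolation=2)
s=cv2.imread("pics/scene0.png");c=cv2.resize(s[320:440,230:360],None,fx=3,fy=3,interpolation=2)
W=np.zeros((440+0,800,3),np.uint8);W[:320//1,:460]=a[:320,:460]
W2=np.zeros((600,800,3),np.uint8);W2[:300,:400]=a[:300,:400];W2[:420,405:795]=b;W2[305:600,:390]=c[:295]
cv2.imwrite("pics/z1.png",W2)
w=optics.camera_model("wrist");s=robot.get_state()
C=-w["R"].T@w["t"];print("wrist cam in tool",s["tool_rot"].T@(C-s["eef_pos"]),(w["R"]@s["tool_rot"]).round(3),w["K"][0])
E
```

```text
ring [0.674 0.048 0.083]
seat [ 0.505 -0.11   0.072]
seatbig [ 0.485 -0.071  0.072]
seatsm [ 0.52  -0.14   0.072]
pL [0.522 0.438 0.112]
pC [0.5   0.388 0.112]
pR [0.479 0.332 0.112]
brickS [0.485 0.12  0.128]
jar [ 0.662 -0.145  0.2  ]
board corner [0.745 0.196 0.046]
board c2 [ 0.274 -0.231  0.046]
wrist cam in tool [ 0.08460103  0.00119156 -0.1719991 ] [[ 0.     1.     0.001]
 [-0.955  0.001 -0.297]
 [-0.297 -0.001  0.955]] [332.74938935   0.         318.78657877]
```

View pics/z1.png

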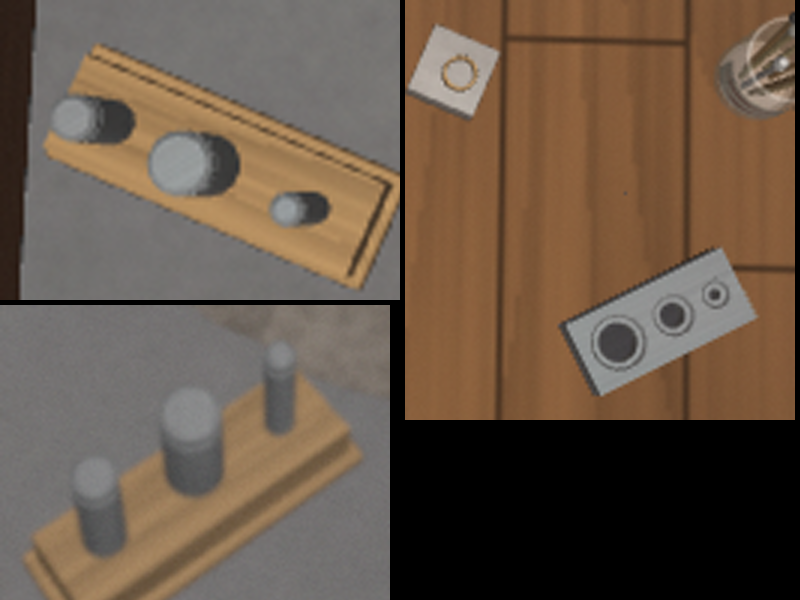

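The crop confirms it: the middle punch is the left one, head at about (154,264) in top. I'm moving above the ring for a wrist look.

Call:
{"name": "play_rows", "arguments": {
  "targets": [
    [[-0.0456, -0.0342, -0.005, 0], [-0.0456, -0.0342, -0.005, 0], [-0.0456, -0.0342, -0.005, 0], [-0.0456, -0.0342, 0, 0], [-0.0456, -0.0342, 0, 0], [-0.0456, -0.0342, 0, 0], [-0.0456, -0.0342, 0, 0]]
  ],
  "grip": 100
}}

```text
time: 0.98
eef_pos: [0.4287, 0.3602, 0.2289]
tool_rot: [[-0.966, 0.26, -0.0], [0.26, 0.966, -0.0], [0.0, -0.0, -1.0]]
contact_force: [0.0, 0.8, 0.9]
gripper_width: 0.0909
gripper_force: 0.0
```

Call:
{"name": "play_rows", "arguments": {
  "targets": [
    [[-0.0456, -0.0342, 0, 0], [-0.0456, -0.0342, 0, 0], [-0.0456, -0.0342, 0, 0], [-0.0456, -0.0342, 0.01, 0], [-0.0456, -0.0342, 0.01, 0], [-0.0456, -0.0342, 0.01, 0], [-0.0456, -0.0342, 0.01, 0], [0, 0, 0, 0]]
  ]
}}

```text
time: 1.98
eef_pos: [0.675, 0.0449, 0.1876]
tool_rot: [[-0.965, 0.263, -0.001], [0.263, 0.965, -0.0], [0.001, -0.001, -1.0]]
contact_force: [-0.8, 0.9, 0.3]
gripper_width: 0.091
gripper_force: 0.0
```

```bash
python3 - <<'E'
from h import *
s=robot.get_state(); m=optics.camera_model("wrist"); cv2.imwrite("pics/w1.png",optics.get_image("wrist"))
np.savez("w1.npz",**m)
print(s["time"],s["eef_pos"],s["joint_vel"].round(3)); print(proj(m,[.674,.048,.083]))
E
```

```text
1.975 [0.67502438 0.04491718 0.18761497] [ 0.052 -0.038  0.041  0.011  0.008  0.036]
[320.74700312 238.44519314]
```

View pics/w1.png

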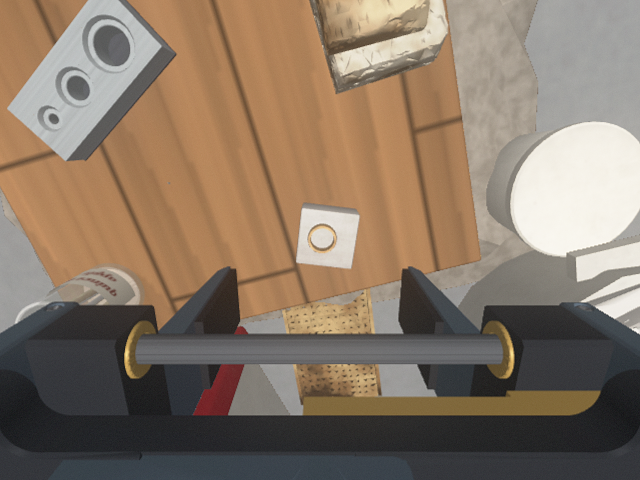

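Ring at (322,238) on the bench block, matching the prediction. The collet block is at upper left. Now a precise ring fit.

```bash
python3 - <<'E'
from h import *
m=dict(np.load("w1.npz")); im=cv2.imread("pics/w1.png")
x0,y0=300,216; c=im[y0:262,x0:346]; hsv=cv2.cvtColor(c,cv2.COLOR_BGR2HSV)
k=((hsv[...,1]>70)).astype(np.uint8)
n,l,st,ce=cv2.connectedComponentsWithStats(k); 
for i in range(1,n):
    if st[i,4]>20: print(st[i],ce[i])
i=min((i for i in range(1,n) if st[i,4]>40),key=lambda i:np.hypot(*(ce[i]-[22,22])))
pts=cv2.findNonZero((l==i).astype(np.uint8)); (cx,cy),(a,b),th=cv2.fitEllipse(cv2.convexHull(pts)); print(cx+x0,cy+y0,a,b)
for z in (.0785,.083):
    X=ray(m,cx+x0,cy+y0,z); s=robot.get_state(); print(X,totool(s,X-s["eef_pos"]))
E
```

```text
[  8   8  29  29 272] [21.63235294 22.69852941]
321.80127906799316 238.3191795349121 28.10908317565918 28.700439453125
[0.67543407 0.04859622 0.0785    ] [-0.00090692  0.0024405   0.10948309]
[0.67412959 0.0489126  0.083     ] [0.00044083 0.00240256 0.10498488]
```

Call:
{"name": "play_rows", "arguments": {
  "targets": [
    [[0, 0.0025, 0.035, 0], [0, 0, 0.035, 0], [0, 0, 0.025, 0], [0, 0, 0.0135, 0], [0, 0, 0, 0], [0, 0, 0, 0]]
  ]
}}

```text
time: 2.78
eef_pos: [0.6752, 0.0505, 0.0816]
tool_rot: [[-0.966, 0.259, 0.001], [0.259, 0.966, 0.0], [-0.001, 0.0, -1.0]]
contact_force: [0.5, 0.7, -0.2]
gripper_width: 0.0913
gripper_force: 0.0
```

Call:
{"name": "play_rows", "arguments": {
  "targets": [
    [[0, 0, 0, 0], [0, 0, 0, 0], [0, 0, 0, 0], [0, 0, 0, 0], [0, 0, 0, 0], [0, 0, 0, 0], [0, 0, 0, 0], [0, 0, 0, 0]]
  ],
  "grip": 0,
  "force": 12
}}

```text
time: 3.78
eef_pos: [0.6746, 0.0502, 0.0804]
tool_rot: [[-0.966, 0.26, -0.0], [0.26, 0.966, -0.0], [-0.0, -0.0, -1.0]]
contact_force: [-0.2, -0.2, 1.3]
gripper_width: 0.0231
gripper_force: 12.0
```

Call:
{"name": "play_rows", "arguments": {
  "targets": [
    [[0, 0, 0, 0], [0, 0, 0, 0], [0, 0, 0.0022, 0], [0, 0, 0, 0], [0, 0, 0, 0]]
  ],
  "grip": 45
}}

```text
time: 4.4
eef_pos: [0.6746, 0.0502, 0.0782]
tool_rot: [[-0.966, 0.26, -0.0], [0.26, 0.966, -0.0], [0.0, -0.0, -1.0]]
contact_force: [-0.3, 0.0, 0.3]
gripper_width: 0.0413
gripper_force: 0.0
```

Call:
{"name": "play_rows", "arguments": {
  "targets": [
    [[0, 0, 0, 0], [0, 0, 0, 0], [0, 0, 0, 0], [0, 0, 0, 0], [0, 0, 0, 0]]
  ],
  "grip": 0
}}

```text
time: 5.03
eef_pos: [0.6746, 0.0502, 0.0782]
tool_rot: [[-0.966, 0.26, 0.0], [0.26, 0.966, -0.0], [-0.0, -0.0, -1.0]]
contact_force: [0.8, 0.5, 0.8]
gripper_width: 0.0239
gripper_force: 12.0
```

```bash
python3 - <<'E'
from h import *
s=robot.get_state(); m=optics.camera_model("wrist"); im=optics.get_image("wrist")
print(s["time"],s["eef_pos"],s["gripper_width"],proj(m,s["eef_pos"]))
cv2.imwrite("pics/w2.png",cv2.resize(im[200:400,200:440],None,fx=3,fy=3))
E
```

```text
5.025 [0.67462589 0.05020045 0.07823293] 0.023907498154423806 [316.84452144 294.08181378]
```

View pics/w2.png

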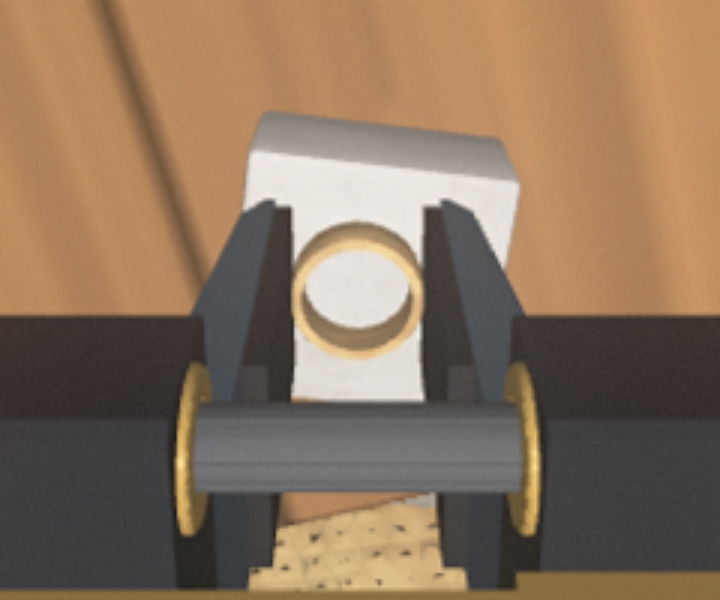

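The ring is held centrally, at about (320,299). Lifting it and moving next to the collet block.

Call:
{"name": "play_rows", "arguments": {
  "targets": [
    [[0, 0, -0.02, 0], [0, 0, -0.022, 0], [0.0145, -0.04, 0, 0], [0.0145, -0.04, 0, 0], [0.0145, -0.04, 0, 0], [0.0145, -0.04, 0, 0], [0.0145, -0.039, 0, 0], [0, 0, 0, 0]]
  ]
}}

```text
time: 6.08
eef_pos: [0.5522, -0.1249, 0.1219]
tool_rot: [[-0.965, 0.262, 0.001], [0.262, 0.965, -0.0], [-0.001, -0.0, -1.0]]
contact_force: [0.3, 1.1, -0.4]
gripper_width: 0.024
gripper_force: 12.0
```

Call:
{"name": "play_rows", "arguments": {
  "targets": [
    [[0, 0, 0, 0], [0, 0, 0, 0], [0, 0, 0, 0]]
  ]
}}

```text
time: 6.45
eef_pos: [0.5533, -0.1226, 0.1204]
tool_rot: [[-0.966, 0.259, 0.0], [0.259, 0.966, -0.0], [-0.0, 0.0, -1.0]]
contact_force: [-0.9, -0.9, -0.0]
gripper_width: 0.0239
gripper_force: 12.0
```

```bash
python3 - <<'E'
from h import *
s=robot.get_state(); m=optics.camera_model("wrist"); im=optics.get_image("wrist")
np.savez("w3.npz",**m); cv2.imwrite("pics/w3.png",im)
print(s["time"],s["eef_pos"],s["gripper_width"],proj(m,s["eef_pos"]),proj(m,[.505,-.11,.072]))
E
```

```text
6.45 [ 0.55332598 -0.12256927  0.12036292] 0.02392767003372458 [316.83407318 294.11456373] [316.63419689 193.15568793]
```

View pics/w3.png

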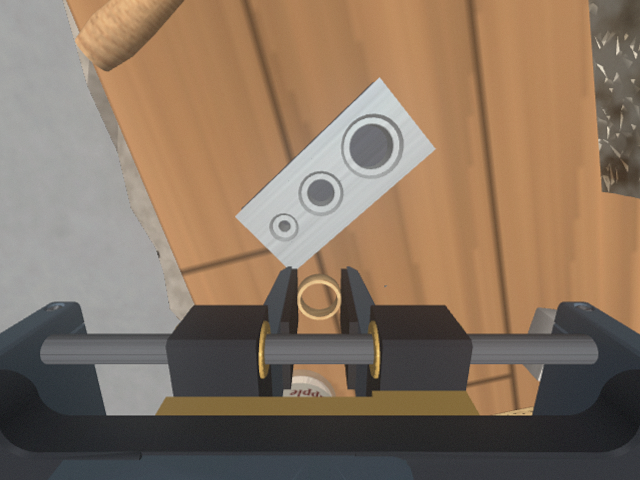

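The middle seat is at about (321,193) and the held ring at (320,299). Fitting both ellipses.

```bash
python3 - <<'E'
from h import *
m=dict(np.load("w3.npz")); im=cv2.imread("pics/w3.png"); s=robot.get_state()
g=cv2.cvtColor(im,cv2.COLOR_BGR2GRAY)
def radial(cx,cy,r0,r1,img,mode):
    for _ in range(4):
        P=[]
        for a in np.arange(0,2*np.pi,np.pi/36):
            r=np.arange(r0,r1,.25); x=(cx+r*np.cos(a)).astype(np.float32); y=(cy+r*np.sin(a)).astype(np.float32)
            v=cv2.remap(img,x[None],y[None],cv2.INTER_LINEAR)[0].astype(float)
            i=np.argmin(v) if mode=="dark" else np.argmax(v[2:]-v[:-2])+1
            P.append((x[i],y[i]))
        (cx,cy),ax,_=cv2.fitEllipse(np.array(P,np.float32))
    return cx,cy,ax
c=radial(321,193,18,27,g,"dark"); print("mouth",c)
i_=radial(321,192,10,17,g,"up"); print("hole",i_)
h=cv2.cvtColor(im[270:325,296:345],cv2.COLOR_BGR2HSV)
k=((h[...,1]>70)&(h[...,2]>90)).astype(np.uint8); n,l,st,ce=cv2.connectedComponentsWithStats(k)
j=1+np.argmax(st[1:,4]); print(st[j])
cv2.imwrite("pics/dbg.png",k*255)
S=ray(m,c[0],c[1],.072); print("seat",S)
zr=s["eef_pos"][2]+.0045
for u,v in [(320,299)]:
    Rg=ray(m,u,v,zr); print("ring",Rg,"in tool",totool(s,Rg-s["eef_pos"]))
d=totool(s,S-Rg); print("ring->seat tool",d)
E
```

```text
mouth (320.6070861816406, 192.7371063232422, (41.381290435791016, 41.893253326416016))
hole (320.3709716796875, 192.281982421875, (26.933006286621094, 27.250106811523438))
[   1    0   45   55 2391]
seat [ 0.50541218 -0.10738271  0.072     ]
ring [ 0.55458329 -0.12105259  0.12477962] in tool [-0.00088733  0.00190212 -0.00449996]
ring->seat tool [0.05103748 0.00047063 0.05277601]
```

```bash
python3 - <<'E'
from h import *
m=dict(np.load("w3.npz")); im=cv2.imread("pics/w3.png"); s=robot.get_state()
c=im[270:325,296:345]; h=cv2.cvtColor(c,cv2.COLOR_BGR2HSV)
S=ray(m,320.6,192.7,.072); zr=s["eef_pos"][2]+.0045
for t in (165,180,195,205):
    k=((h[...,2]>t)&(h[...,1]>60)).astype(np.uint8); n,l,st,ce=cv2.connectedComponentsWithStats(k)
    j=min((j for j in range(1,n) if st[j,4]>30),key=lambda j:np.hypot(*(ce[j]-[24,29])))
    e=cv2.fitEllipse(cv2.convexHull(cv2.findNonZero((l==j).astype(np.uint8))))
    u,v=e[0][0]+296,e[0][1]+270; Rg=ray(m,u,v,zr)
    print(t,st[j],u,v,e[1],totool(s,Rg-s["eef_pos"]),totool(s,S-Rg))
cv2.imwrite("pics/w3c.png",cv2.resize(im[165:325,280:360],None,fx=5,fy=3.7*5/5,interpolation=2))
E
```

```text
165 [   2    8   43   47 1194] 317.7620105743408 304.7649383544922 (44.77968215942383, 54.87324142456055) [-0.00446233  0.00065381 -0.00449969] [0.05463711 0.00171419 0.05277574]
180 [  2   9  43  42 466] 318.3480415344238 299.80407333374023 (41.17766571044922, 44.065704345703125) [-0.00138416  0.00098179 -0.00449991] [0.05155893 0.00138621 0.05277596]
195 [  2  10  42  40 385] 318.49732780456543 299.58677101135254 (39.98358917236328, 43.13831329345703) [-0.00124995  0.00106499 -0.00449992] [0.05142473 0.001303   0.05277597]
205 [  2  10  42  40 347] 318.5199222564697 299.55920028686523 (39.564247131347656, 43.14517593383789) [-0.00123293  0.00107758 -0.00449993] [0.0514077  0.00129041 0.05277597]
```

View pics/w3c.png

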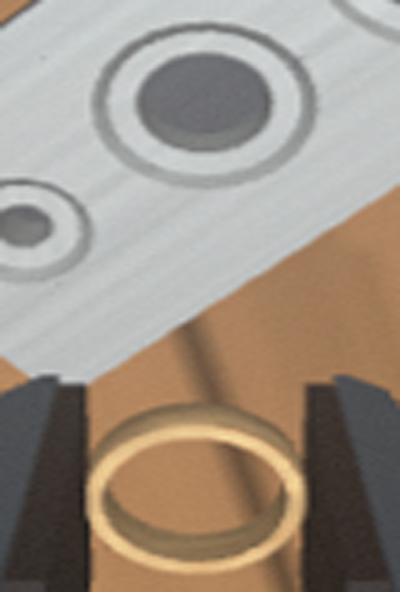

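Call:
{"name": "play_rows", "arguments": {
  "targets": [
    [[0.02, 0.001, 0, 0], [0.02, 0, 0, 0], [0.011, 0, 0, 0], [0, 0, 0.02, 0], [0, 0, 0.015, 0], [0, 0, 0.008, 0], [0, 0, 0, 0], [0, 0, 0, 0]]
  ]
}}

```text
time: 7.5
eef_pos: [0.5042, -0.109, 0.0776]
tool_rot: [[-0.966, 0.26, 0.0], [0.26, 0.966, -0.0], [-0.0, -0.0, -1.0]]
contact_force: [-0.1, -0.5, 0.1]
gripper_width: 0.0236
gripper_force: 12.0
```

Call:
{"name": "play_rows", "arguments": {
  "targets": [
    [[0, 0, 0.002, 0], [0, 0, 0.0018, 0], [0, 0, 0, 0], [0, 0, 0, 0]]
  ]
}}

```text
time: 8.0
eef_pos: [0.5039, -0.1089, 0.0735]
tool_rot: [[-0.966, 0.26, 0.0], [0.26, 0.966, -0.0], [-0.0, -0.0, -1.0]]
contact_force: [-0.3, 0.0, -0.3]
gripper_width: 0.024
gripper_force: 12.0
```

```bash
python3 - <<'E'
from h import *
s=robot.get_state(); im=optics.get_image("wrist")
print(s["time"],s["eef_pos"],s["contact_force"])
cv2.imwrite("pics/w4.png",cv2.resize(im[260:340,260:380],None,fx=5,fy=5,interpolation=2))
E
```

```text
8.0 [ 0.50391909 -0.10893854  0.07348118] [-0.34958912  0.01598208 -0.34313962]
```

View pics/w4.png

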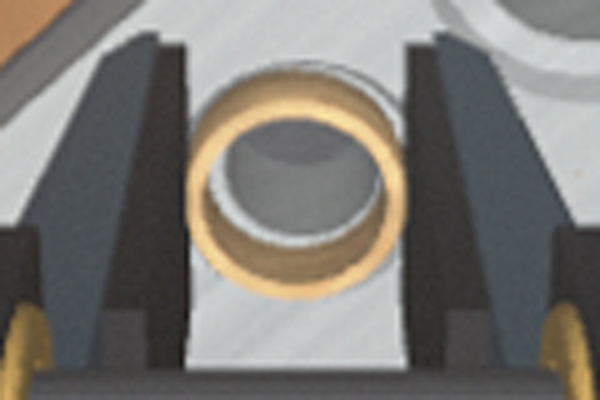

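The ring sits inside the mouth with no contact force, so I'm releasing it and backing up.

Call:
{"name": "play_rows", "arguments": {
  "targets": [
    [[0, 0, 0, 0], [0, 0, 0, 0], [0, 0, 0, 0], [0, 0, 0, 0], [0, 0, -0.01, 0], [0, 0, -0.03, 0], [0, 0, -0.05, 0], [0, 0, -0.02, 0]]
  ],
  "grip": 100
}}

```text
time: 9.05
eef_pos: [0.505, -0.1092, 0.1868]
tool_rot: [[-0.966, 0.26, 0.004], [0.26, 0.966, -0.001], [-0.004, -0.0, -1.0]]
contact_force: [-0.8, -0.3, -1.6]
gripper_width: 0.0911
gripper_force: 0.0
```

Call:
{"name": "play_rows", "arguments": {
  "targets": [
    [[0, 0, 0, 0], [0, 0, 0, 0], [0, 0, 0, 0]]
  ]
}}

```text
time: 9.43
eef_pos: [0.5033, -0.1088, 0.1824]
tool_rot: [[-0.966, 0.26, -0.002], [0.26, 0.966, 0.0], [0.002, 0.0, -1.0]]
contact_force: [-0.2, -0.5, 0.6]
gripper_width: 0.0912
gripper_force: 0.0
```

```bash
python3 - <<'E'
from h import *
s=robot.get_state(); m=optics.camera_model("wrist"); im=optics.get_image("wrist"); np.savez("w5.npz",**m); cv2.imwrite("pics/w5f.png",im)
print(s["time"],s["eef_pos"],proj(m,[.504,-.109,.0775]))
u,v=proj(m,[.504,-.109,.0775]).astype(int)
cv2.imwrite("pics/w5.png",cv2.resize(im[v-35:v+35,u-45:u+45],None,fx=8,fy=8,interpolation=2)); print(u,v)
E
```

```text
9.425 [ 0.50327633 -0.10876973  0.18238213] [317.54642642 241.26630262]
317 241
```

View pics/w5.png

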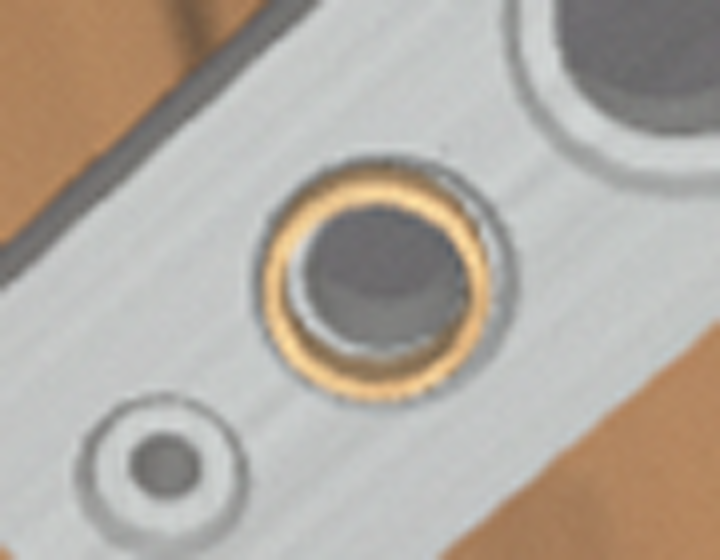

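The ring lies flat in the middle seat: ring centre at about (319,242), mouth at about (320,241), offset under 1 mm. Next, across to the punch stand, high up, then a turn of about -83°.

Call:
{"name": "play_rows", "arguments": {
  "targets": [
    [[0, 0, -0.034, 0], [0.0155, 0.0595, 0, 0], [0.0155, 0.0595, 0, 0], [0.0155, 0.0595, 0, 0], [0.0155, 0.0595, 0, 0], [0.0155, 0.0595, 0, 0], [0.0155, 0.0595, 0, 0], [0.0155, 0.0595, 0, 0]]
  ]
}}

```text
time: 10.48
eef_pos: [0.5068, 0.3235, 0.2167]
tool_rot: [[-0.966, 0.26, -0.001], [0.26, 0.966, -0.001], [0.001, -0.001, -1.0]]
contact_force: [1.1, -1.0, 0.7]
gripper_width: 0.0911
gripper_force: 0.0
```

Call:
{"name": "play_rows", "arguments": {
  "targets": [
    [[0.0155, 0.0595, 0, 0], [0.0, 0.0595, 0, 0], [0, 0, 0, -0.181], [0, 0, 0, -0.181], [0, 0, 0, -0.181], [0, 0, 0, -0.181], [0, 0, 0, -0.181], [0, 0, 0, -0.181]]
  ]
}}

```text
time: 11.48
eef_pos: [0.523, 0.4402, 0.2164]
tool_rot: [[-0.676, -0.737, -0.001], [-0.737, 0.676, -0.001], [0.001, 0.0, -1.0]]
contact_force: [-0.0, -0.5, 0.5]
gripper_width: 0.0908
gripper_force: 0.0
```

Call:
{"name": "play_rows", "arguments": {
  "targets": [
    [[0, 0, 0, -0.181], [0, 0, 0, -0.181], [0, 0, 0, 0], [0, 0, 0, 0]]
  ]
}}

```text
time: 11.98
eef_pos: [0.5232, 0.4403, 0.2169]
tool_rot: [[-0.38, -0.925, -0.001], [-0.925, 0.38, -0.0], [0.001, 0.0, -1.0]]
contact_force: [-0.7, -0.8, 0.1]
gripper_width: 0.0912
gripper_force: 0.0
```

```bash
python3 - <<'E'
from h import *
s=robot.get_state(); m=optics.camera_model("wrist"); im=optics.get_image("wrist"); np.savez("w6.npz",**m); cv2.imwrite("pics/w6.png",im)
print(s["time"],s["eef_pos"],s["tool_rot"].round(3),s["joints"].round(2),proj(m,[.523,.445,.112]))
E
```

```text
11.975 [0.5231723  0.44030906 0.21692998] [[-0.38  -0.925 -0.001]
 [-0.925  0.38  -0.   ]
 [ 0.001  0.    -1.   ]] [ 0.67  0.35  1.77  0.    1.02 -2.09] [320.65070542 243.81969419]
```

View pics/w6.png

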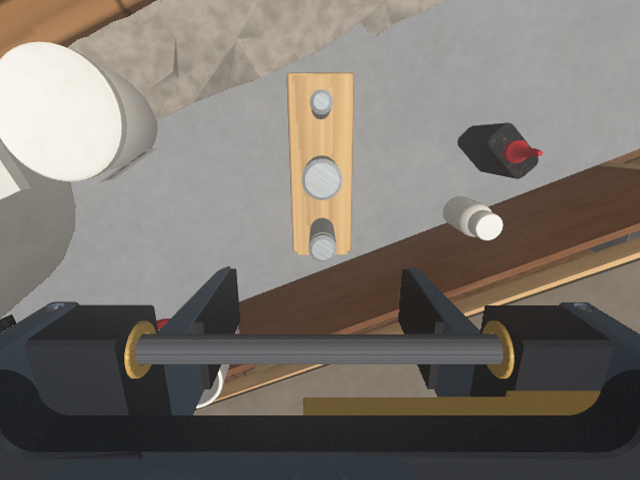

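The middle punch head is at about (322,247), well aligned with the gripper, with the large punch at (322,177) and the small at (321,102). From here I'll work from numbers only, as that was my tenth picture.

```bash
python3 - <<'E'
from h import *
m=dict(np.load("w6.npz")); im=cv2.imread("pics/w6.png"); s=robot.get_state()
g=cv2.cvtColor(im,cv2.COLOR_BGR2GRAY)[205:285,280:365]
c=cv2.HoughCircles(cv2.resize(g,None,fx=4,fy=4,interpolation=2),cv2.HOUGH_GRADIENT,1.5,60,param1=80,param2=20,minRadius=44,maxRadius=75)
for x,y,r in c[0][:4]:
    u,v=x/4+280,y/4+205; X=ray(m,u,v,.112); print(u,v,r/4,X,totool(s,X-s["eef_pos"]))
# bright head by threshold, wood excluded by saturation
h=cv2.cvtColor(im[205:285,280:365],cv2.COLOR_BGR2HSV)
for t in (140,160,175,190):
    k=((h[...,2]>t)&(h[...,1]<45)).astype(np.uint8);n,l,st,ce=cv2.connectedComponentsWithStats(k)
    for j in range(1,n):
        if 150<st[j,4]<2000: print(t,st[j],ce[j]+[280,205])
E
```

```text
322.5625 246.4375 14.5625 [0.52236049 0.44785949 0.112     ] [-0.00666471  0.00363682  0.10511436]
321.8125 230.3125 12.2375 [0.51745658 0.43407394 0.112     ] [0.00795076 0.00294551 0.10511991]
304.5625 237.8125 11.45 [0.53385294 0.43463404 0.112     ] [ 0.00121346 -0.01201321  0.10511454]
337.9375 220.9375 18.125 [0.50157568 0.43161994 0.112     ] [0.01624492 0.01670894 0.10512566]
160 [  0   0  12  39 369] [285.35772358 221.85907859]
160 [ 72   0  13  32 271] [358.51291513 217.57933579]
160 [ 32  31  27  24 483] [323.8757764  247.88405797]
175 [ 32  34  25  21 382] [323.21989529 248.7513089 ]
```

Call:
{"name": "play_rows", "arguments": {
  "targets": [
    [[-0.0067, 0.002, 0.03, 0], [0, 0, 0.05, 0], [0, 0, 0.045, 0], [0, 0, 0.026, 0], [0, 0, 0.01, 0], [0, 0, 0, 0], [0, 0, 0, 0]]
  ]
}}

```text
time: 12.9
eef_pos: [0.5246, 0.4479, 0.0578]
tool_rot: [[-0.377, -0.926, 0.001], [-0.926, 0.377, 0.001], [-0.002, -0.001, -1.0]]
contact_force: [-0.8, -0.2, -1.0]
gripper_width: 0.0913
gripper_force: 0.0
```

Call:
{"name": "play_rows", "arguments": {
  "targets": [
    [[0, 0, 0, 0], [0, 0, 0, 0], [0, 0, 0, 0], [0, 0, 0, 0], [0, 0, 0, 0], [0, 0, 0, 0], [0, 0, 0, 0]]
  ],
  "grip": 0,
  "force": 45
}}

```text
time: 13.78
eef_pos: [0.5239, 0.4474, 0.0564]
tool_rot: [[-0.376, -0.927, -0.0], [-0.927, 0.376, -0.0], [0.0, 0.0, -1.0]]
contact_force: [0.4, -0.6, 0.1]
gripper_width: 0.0244
gripper_force: 45.2
```

```bash
python3 - <<'E'
from h import *
s=robot.get_state(); m=optics.camera_model("wrist"); im=optics.get_image("wrist"); np.savez("w7.npz",**m); cv2.imwrite("pics/w7.png",im)
print(s["time"],s["eef_pos"],s["gripper_width"],s["contact_force"],s["wrist_torque"])
u,v=proj(m,[*s["eef_pos"][:2],.112]).astype(int);print(u,v)
g=cv2.cvtColor(im,cv2.COLOR_BGR2GRAY)[v-60:v+60,u-60:u+60]
c=cv2.HoughCircles(cv2.resize(g,None,fx=4,fy=4,interpolation=2),cv2.HOUGH_GRADIENT,1.5,60,param1=80,param2=20,minRadius=90,maxRadius=170)
if c is not None:
  for x,y,r in c[0][:4]:
    U,V=x/4+u-60,y/4+v-60; X=ray(m,U,V,.112); print(U,V,r/4,X,totool(s,X-s["eef_pos"]))
E
```

```text
13.775 [0.52387758 0.44735727 0.05638616] 0.02441887289960063 [ 0.38870509 -0.631887    0.09231258] [ 0.06836066 -0.02189519 -0.00237003]
318 352
318.9375 348.4375 31.4625 [0.52289368 0.44575357 0.112     ] [ 0.00186062  0.00031715 -0.05561364]
284.0625 347.6875 23.85 [0.5358934  0.44009855 0.112     ] [ 0.00221033 -0.01385499 -0.05561584]
309.9375 326.3125 37.725 [0.52236853 0.4349319  0.112     ] [ 0.01208503 -0.00326694 -0.05561336]
```

Call:
{"name": "play_rows", "arguments": {
  "targets": [
    [[0, 0, -0.008, 0], [0, 0, -0.015, 0], [0, 0, -0.03, 0], [0, 0, -0.04, 0], [0, 0, -0.04, 0], [0, 0, -0.016, 0], [0, 0, 0, 0.1], [0, 0, 0, 0.181]]
  ]
}}

```text
time: 14.82
eef_pos: [0.5236, 0.4471, 0.2051]
tool_rot: [[-0.622, -0.783, -0.0], [-0.783, 0.622, -0.0], [0.001, 0.0, -1.0]]
contact_force: [0.9, 0.2, -4.5]
gripper_width: 0.0244
gripper_force: 45.0
```

Call:
{"name": "play_rows", "arguments": {
  "targets": [
    [[0, 0, 0, 0.181], [0, 0, 0, 0.181], [0, 0, 0, 0.181], [0, 0, 0, 0.181], [0, 0, 0, 0.181], [0, 0, 0, 0.181], [0, 0, 0, 0.081], [0, 0, 0, 0]]
  ]
}}

```text
time: 15.82
eef_pos: [0.5236, 0.4471, 0.2049]
tool_rot: [[-0.966, 0.259, -0.001], [0.259, 0.966, -0.001], [0.001, -0.001, -1.0]]
contact_force: [-0.5, -0.4, -2.6]
gripper_width: 0.0246
gripper_force: 45.0
```

```bash
python3 - <<'E'
from h import *
s=robot.get_state(); print(s["time"],s["eef_pos"],s["tool_rot"].round(3),s["gripper_width"],s["contact_force"])
print(totool(s,np.array([.505,-.109,.205])-s["eef_pos"]))
E
```

```text
15.825 [0.52360359 0.44713099 0.20485446] [[-0.966  0.259 -0.001]
 [ 0.259  0.966 -0.001]
 [ 0.001 -0.001 -1.   ]] 0.02462123898202375 [-0.47850638 -0.43928342 -2.61324997]
[-1.26155869e-01 -5.41952452e-01  1.84483575e-04]
```

Call:
{"name": "play_rows", "arguments": {
  "targets": [
    [[-0.005, -0.022, 0, 0], [-0.011, -0.0475, 0, 0], [-0.011, -0.0475, 0, 0], [-0.011, -0.0475, 0, 0], [-0.011, -0.0475, 0, 0], [-0.011, -0.0475, 0, 0], [-0.011, -0.0475, 0, 0], [-0.011, -0.0475, 0, 0]]
  ]
}}

```text
time: 16.82
eef_pos: [0.5101, 0.0816, 0.2054]
tool_rot: [[-0.966, 0.258, 0.0], [0.258, 0.966, -0.0], [-0.0, -0.0, -1.0]]
contact_force: [1.1, -0.5, -2.3]
gripper_width: 0.0243
gripper_force: 45.0
```

Call:
{"name": "play_rows", "arguments": {
  "targets": [
    [[-0.011, -0.0475, 0, 0], [-0.011, -0.0475, 0, 0], [-0.011, -0.0475, 0, 0], [-0.007, -0.03, 0, 0], [-0.004, -0.015, 0.015, 0], [0, 0, 0.03, 0], [0, 0, 0, 0], [0, 0, 0, 0]]
  ]
}}

```text
time: 17.82
eef_pos: [0.5049, -0.1085, 0.1607]
tool_rot: [[-0.966, 0.259, -0.0], [0.259, 0.966, 0.0], [0.0, 0.0, -1.0]]
contact_force: [0.4, -0.1, -2.8]
gripper_width: 0.0249
gripper_force: 45.0
```

```bash
python3 - <<'E'
from h import *
s=robot.get_state(); print(s["time"],s["eef_pos"],s["tool_rot"].round(3),s["gripper_width"])
tip=s["eef_pos"]-[0,0,.0344]
for n in ("top","scene","wrist"):
    m=optics.camera_model(n); cv2.imwrite(f"pics/f_{n}.png",optics.get_image(n)); np.savez(f"f_{n}.npz",**m)
    print(n,"tip",proj(m,tip),"sh",proj(m,tip+[0,0,.021]),"head",proj(m,tip+[0,0,.09]),"ring",proj(m,[.505,-.109,.0775]))
E
```

```text
17.825 [ 0.50485153 -0.1084543   0.16074347] [[-0.966  0.259 -0.   ]
 [ 0.259  0.966  0.   ]
 [ 0.     0.    -1.   ]] 0.02489289132492319
top tip [425.8985103 279.7222166] sh [428.59611527 279.64277729] head [438.36744269 279.35503038] ring [420.31111966 279.83062699]
scene tip [415.78098264 179.10914706] sh [417.13129086 171.52985083] head [421.85293955 145.02718019] ring [412.81815357 195.78494565]
wrist tip [317.13051601 270.02019194] sh [316.94399125 283.09105008] head [315.94588064 353.03437841] ring [316.8534248  247.48174306]
```

```bash
python3 - <<'E'
from h import *
im=cv2.imread("pics/f_wrist.png"); h=cv2.cvtColor(im,cv2.COLOR_BGR2HSV); np.set_printoptions(linewidth=220)
print("col319 V",list(zip(range(226,300),h[226:300,319,2],h[226:300,319,1])))
for r in (244,250,256,262,268,274,278,290,300,310):
    print(r,"V",h[r,286:354,2],"\n    S",h[r,286:354,1])
E
```

```text
col319 V [(226, np.uint8(200), np.uint8(4)), (227, np.uint8(200), np.uint8(4)), (228, np.uint8(203), np.uint8(4)), (229, np.uint8(149), np.uint8(9)), (230, np.uint8(128), np.uint8(46)), (231, np.uint8(144), np.uint8(89)), (232, np.uint8(169), np.uint8(95)), (233, np.uint8(225), np.uint8(99)), (234, np.uint8(237), np.uint8(95)), (235, np.uint8(203), np.uint8(80)), (236, np.uint8(130), np.uint8(25)), (237, np.uint8(108), np.uint8(12)), (238, np.uint8(109), np.uint8(5)), (239, np.uint8(110), np.uint8(7)), (240, np.uint8(110), np.uint8(5)), (241, np.uint8(109), np.uint8(7)), (242, np.uint8(110), np.uint8(5)), (243, np.uint8(109), np.uint8(7)), (244, np.uint8(109), np.uint8(5)), (245, np.uint8(109), np.uint8(2)), (246, np.uint8(107), np.uint8(2)), (247, np.uint8(106), np.uint8(2)), (248, np.uint8(121), np.uint8(2)), (249, np.uint8(126), np.uint8(4)), (250, np.uint8(127), np.uint8(2)), (251, np.uint8(128), np.uint8(2)), (252, np.uint8(127), np.uint8(4)), (253, np.uint8(127), np.uint8(4)), (254, np.uint8(125), np.uint8(2)), (255, np.uint8(168), np.uint8(6)), (256, np.uint8(149), np.uint8(43
[... 6239 characters left out ...]
 [28 24 15 18 30 20 19 24 31 22 13  5  0  5  2  0  4  4  4  4  2  7  2  4  4  6  4  4  4  4  2  2  4  6  4  4  2  4  4  0  4  7  4  4  7  4  5  5  5  2  5  0  2  5  3  0 26 26 31 20 34 28 33 38 29 19 38 31]
310 V [ 54  52  52  48  53  49  45  50  46  91 102 105 105 107 110 113 118 120 113 116 117 116 116 119 120 122 119 118 119 121 117 119 120 119 120 120 117 118 115 117 117 117 116 117 115 115 115 114 112 112 112 110 107 106
 104 104 103  66  44  45  50  45  50  51  52  54  54  53] 
    S [24 15 20 43 14 26 23 26 22  6  3 10  5  7  2  5  2  2  2  9  7  4  7  9  2  6  4  2  2  6  4  4  9  4  4  6  4  6  4  7  7  4  4  4  4  2  9  4  2  2  7  2  0  5  0  0 12  8 17 28 36 34 31 20 29 33 28 29]
```

```bash
python3 - <<'E'
from h import *
m=dict(np.load("f_wrist.npz")); s=robot.get_state(); R=s["tool_rot"]; tip=s["eef_pos"]-[0,0,.0344]
f=lambda dx,dz:proj(m,tip+R[:,0]*dx+[0,0,dz]).round(2)
print("shank edge",f(.0125,.021),"tip edge",f(.0045,0),"shoulder edge",f(.008,.014),"per mm",f(.0135,.021)-f(.0125,.021))
Rg=ray(m,317.9-1.6,247.3,.0775+.0); print("ring (top face z .0775)",Rg, "rel tool",totool(s,Rg-tip))
E
```

```text
shank edge [316.88 265.1 ] tip edge [317.09 264.82] shoulder edge [316.96 267.76] per mm [ 0.   -1.57]
ring (top face z .0775) [ 0.50473475 -0.1093923   0.0775    ] rel tool [ 0.00049042 -0.00091832  0.04942537]
```

Call:
{"name": "play_rows", "arguments": {
  "targets": [
    [[0.0018, -0.0007, 0, 0], [0, 0, 0.012, 0], [0, 0, 0.012, 0], [0, 0, 0.008, 0], [0, 0, 0.005, 0], [0, 0, 0, 0], [0, 0, 0, 0], [0, 0, 0, 0]]
  ]
}}

```text
time: 18.98
eef_pos: [0.5031, -0.109, 0.1238]
tool_rot: [[-0.966, 0.26, 0.001], [0.26, 0.966, -0.0], [-0.001, -0.0, -1.0]]
contact_force: [0.1, -0.0, -3.0]
gripper_width: 0.0245
gripper_force: 45.0
```

```bash
python3 - <<'E'
from h import *
s=robot.get_state(); m=optics.camera_model("wrist"); im=optics.get_image("wrist"); np.set_printoptions(linewidth=220)
print(s["time"],s["eef_pos"],s["gripper_width"],s["contact_force"])
h=cv2.cvtColor(im,cv2.COLOR_BGR2HSV); R=s["tool_rot"]; tip=s["eef_pos"]-[0,0,.0344]
f=lambda dx,dz:proj(m,tip+R[:,0]*dx+[0,0,dz]).round(2)
print("ring",proj(m,[.5047,-.1094,.0775]),"shank edge",f(.0125,.021),"tip edge",f(.0045,0))
print("V",h[230:290,319,2],"\nS",h[230:290,319,1])
sc=optics.get_image("scene");ms=optics.camera_model("scene");g=cv2.cvtColor(sc,cv2.COLOR_BGR2GRAY)
for z in (-.0,.007,.025,.03): 
    p=proj(ms,tip+[0,0,z]);print(z,p.round(1)); r=int(round(p[1]));print(g[r,400:432])
E
```

```text
18.975 [ 0.50311069 -0.10903182  0.12375426] 0.02446526626729736 [ 0.0747816  -0.00987217 -2.99876512]
ring [317.32233502 266.79655569] shank edge [316.94 265.03] tip edge [317.14 264.77]
V [202 205 202 201 198 197 196 197 202 200 200 201 200 203 203 191 134 121 144 161 187 230 240 206 130 111 109 110 109 110 111 107 111 111 109 115 122 122 120 121 120 119 120 120 122 120 119 122 122 121 120 121 122 122
 120 121 119 121 124 120] 
S [  5   6   5   6   4   4   3   5   4   3   4   5   4   4   6   5   6  72  92  97 100  93  91  80  25  11   9   5   9   7  11   5   9  11   5   7   2   2   4   0   2   4   2   6   4   2   2   4   4   4   2   2   8   4
   4   6   2   2   4   2]
-0.0 [414.3 192.1]
[ 99 124 136 137 136 137 137 136 133 134 135 126 122 111  97  94 107 123 135 136 135 137 137 134 124 112 103 102 101 101 100  98]
0.007 [414.7 189.7]
[100 126 136 138 137 136 135 136 133 132 127 117 105  92  88  87  98 110 126 133 137 137 136 130 122 106  99 102  99 104 102 103]
0.025 [415.8 183.5]
[112 121 122 124 121 121 121 118 116 110  97  73  54  50  52  50  51  48  58  58  73  90  97 105 104 102 100 105 103 106 106 104]
0.03 [416.2 181.7]
[108 109 111 110 113 108 106 102  96  86  73  57  49  42  45  47  48  50  49  59  71  85  96  97 104 103 100  99 104 106 107 108]
```

Call:
{"name": "play_rows", "arguments": {
  "targets": [
    [[0, 0, 0.002, 0], [0, 0, 0.002, 0], [0, 0, 0.002, 0], [0, 0, 0, 0], [0, 0, 0, 0], [0, 0, 0, 0], [0, 0, 0, 0], [0, 0, 0, 0]]
  ]
}}

```text
time: 20.08
eef_pos: [0.5029, -0.109, 0.1175]
tool_rot: [[-0.966, 0.26, 0.0], [0.26, 0.966, -0.0], [-0.0, -0.0, -1.0]]
contact_force: [-0.4, 0.3, -2.9]
gripper_width: 0.0247
gripper_force: 45.0
```

```bash
python3 - <<'E'
from h import *
s=robot.get_state(); print(s["time"],s["eef_pos"],s["contact_force"],s["gripper_force"],abs(s["joint_vel"]).max())
m=optics.camera_model("wrist");im=optics.get_image("wrist");h=cv2.cvtColor(im,cv2.COLOR_BGR2HSV)
k=((h[...,1]>60)&(h[...,2]>195)).astype(np.uint8); k[:225]=0;k[290:]=0;k[:,:295]=0;k[:,345:]=0
n,l,st,ce=cv2.connectedComponentsWithStats(k);j=1+np.argmax(st[1:,4]);print(st[j])
e=cv2.fitEllipse(cv2.convexHull(cv2.findNonZero((l==j).astype(np.uint8))));print(e)
print("expected ring", proj(m,[.5047,-.1094,.0775]), "top edge",proj(m,np.array([.5047,-.1094,.0775])+s["tool_rot"][:,0]*.0125))
E
```

```text
20.075 [ 0.50294124 -0.1089977   0.11748207] [-0.41630777  0.25695622 -2.86697161] 44.99835669994354 0.0017704212422379301
[302 254  35  21 151]
((318.9700012207031, 270.09259033203125), (32.762020111083984, 35.04580307006836), 88.69046783447266)
expected ring [317.28070764 270.48182827] top edge [317.2635931 253.2523702]
```

```bash
python3 -c "
from cell import robot
print(robot.close_job())"
```

```text
the job is handed in; nothing more can be done
None
```

The ring is seated and released in the middle seat, and the gripper is holding the middle punch still and upright over it. By my measurements it is centred to within about 1 mm, with the tip about 5 mm above the ring. I handed the job in at about 20 s; no verdict came back.

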